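# Sweep the timber offcuts into the catch tray

### The arm

A 6-joint arm with a two-finger parallel gripper is mounted at the origin on the work surface. World frame = base frame: x ahead of the robot, y to its left, z up, the work surface at z = 0. Lengths are in m, angles in degrees, forces in N, time in s.
With the tool pointing down it reaches from about 0.275 to 0.825 m from the base axis. Payload 4.9 kg.
Tool frame: the origin (TCP) lies on the mounting face of the last link; the fingertips stand 173 mm ahead of it and the grasp point (between the pads) lies 155 mm ahead of it; z points along the fingers, x is the direction in which the jaws open and shut, and the axes are right-handed (so a half turn about z gives the same grasp; the last joint's range is limited). The gripper opens to 85 mm and grips with 20 to 120 N. Pads are 22 mm wide; open, the fingers measure 114 mm over their backs; the gripper's body (76 mm by 85 mm) begins 54 mm behind the grasp point. The pads swing forward as they close: fully open they stand 13 mm farther back than shut.
Start: joints at [-78.449, 18.69, -11.035, 60.275, 0, 82.311], TCP at [0.181, -0.519, 0.405] pointing down, gripper open.
Joint ranges: [-152.03, 152.03], [-55.5, 102.48], [-74.3, 77.21], [-110.64, 120.58], [-84.22, 78.4], [-180, 180]. Speed limits (degrees/s): [147.25, 147.25, 180, 180, 180, 180].

### API

Orientations are given as [roll, pitch, yaw] about the fixed x, y, z axes, in that order (R = Rz(yaw) Ry(pitch) Rx(roll)).
In Python, from workcell import r, read_camera, sign_off gives the robot as it stands.
- The arm moves only by the tool apply_moves, never from a script. Its argument "plan" is a list of rows, each an object with "offset": the shift along the tool's x, y, z in mm, a list of three; "twist": the turn about the tool's z in degrees; "fingers": the finger opening in mm, from 0 to 85.4. In form: [{"offset": [dx, dy, dz], "twist": twist, "fingers": fingers}, ...]. A call has 1 to 12 rows; each row is the pose to reach, as a shift and turn from the pose measured when the call began, along the tool's axes at that moment; what a row does not reach only later rows make up. A row lasts 1/8 s, in which the tool goes at most 62.5 mm and 10.7 degrees, less where a joint would pass 70% of its speed; a pose out of reach is approached as far as the arm can. A call with a gripper value outside its range is refused whole. The fingers move at their own pace and stop on an object; "squeeze" is the grip in N (left out, the last holds). Time passes only in rows, so rows that repeat a pose let the fingers close. It gives the time, the measured TCP pose, the force and the opening at its end, in the units of the state.
- r.state(): the state, without advancing time (a new reading comes with each control period).
- read_camera(name): name is "scene" or "top" or "wrist"; returns a dict with "image" (420x560x3 uint8, red, green, blue), "vfov" (degrees; the focal length in pixels is half the picture's height over the tangent of half this angle, whatever the lens; pixels are square), "cx", "cy" (the principal point, pixels), "k1" (the pictures are not rectified: a ray, as slopes to the right and down, at radius r is drawn at 1 + k1 r^2 times it, then the intrinsics apply), "rvec" (rotation vector, rad) and "tvec" (3), from world to camera coordinates, as OpenCV has them. Camera axes: x right, y down, z forward; pixel columns grow to the right and rows downward; lengths in m; the calibration is good to about 2 mm. A picture is of the moment at which its call begins. There is no depth.
- sign_off(): hands the job in, once; it reports no verdict.
The state is a dict: "time": time; "qpos": joint angles; "qd": joint speeds; "tau": joint torques, N m; "position": TCP position; "tcp_rot": TCP orientation; "wrist_force": force on the tool from outside, world axes, zero at the start; "wrist_torque": the same for the moment, N m; "width": finger opening in m.
Only numpy, scipy, OpenCV 4.12 (cv2) and the standard library are available. Lean on these libraries where they do the work, as an engineer would, in place of code of your own. Each camera call takes 0.05 s, during which the arm holds its last target.

### The job

Take the bench rake by its upright handle and use it to sweep the two timber offcuts along the desk into the steel catch tray, so that both lie wholly inside. Push them with the rake only, neither touching them with the gripper or arm nor picking them up. Then leave the rake standing upright on the desk outside the tray.

Things in the scene. Friction and masses are not known exactly. Their poses are not given: they have to be found in the camera images.
- rake_grip (a point): Bench rake, loose, 0.35 kg, standing on the desk: aluminium bar head 180 mm long (its x), 30 mm thick (its y), 45 mm high; on its middle an upright dark wooden handle 70 mm (x) by 24 mm (y), 45 to 107 mm above the foot. The point is the handle's centre, 78 mm above the head's underside; z up. Grip from above across the 24 mm. Either long face pushes; it stands by itself.
- tray: Catch tray, fixed to the desk: sheet steel, three walls 40 mm high, 5 mm thick, open at the top and mouth; thin dark floor level with the desk (no step). Inside 240 mm wide (x), 160 mm deep (y). Origin: middle of the mouth at desk height; +y points into the tray, z up. The offcuts lie before the mouth, centres within 55 mm of the tray's y axis; the rake starts beyond them.
- block: Timber offcut, loose: pale wooden rectangular block 50 x 36 x 32 mm high, about 40 g. Origin at the centre of its underside, z up.
- stub: Timber offcut, loose: pale wooden round stub standing on end, 40 mm diameter, 32 mm high, about 30 g. Origin at the centre of its underside, z up.
Things that resemble listed ones, but are neither listed nor needed, are in the scene too. What is shaped like the stub but purple or yellow is not meant. What is shaped like the block but blue is not meant.

How it is judged:
By the outcome, as a careful person would: the job done as asked, in the order asked, and still so for the second after the job is handed in, with the robot touching nothing.
It also fails if it takes over 45 s, if anything falls off the work surface, if the arm or the gripper's body presses on something with over 40 N, if the wrist force passes 120 N, or if a joint passes its speed limit or range.

## Working session

There is one attempt and no reset: what is moved stays moved. The work goes in short steps, Python scripts to look and compute and a tool call to move; the robot and the scene stay as the last step left them, time stands still between calls to the robot, and variables do not carry over. Pictures are saved under pics/ and viewed, and the job is handed in when it is done.

Besides the shell and the picture viewer there is one more tool, called as name(argument=value, ...), one argument or row to a line, values as JSON. apply_moves: Moves the arm, as the interface text tells. Its arguments: {"type":"object","properties":{"plan":{"type":"array","items":{"type":"object","properties":{"offset":{"type":"array","items":{"type":"number"}},"twist":{"type":"number"},"fingers":{"type":"number"}}}},"squeeze":{"type":"number"}},"required":["plan"]}

```bash
mkdir -p pics; cat > h.py <<'E'
import numpy as np, cv2
from workcell import r, read_camera, sign_off
def cam(n):
    c=read_camera(n); f=210/np.tan(np.radians(c['vfov']/2)); c['f']=f
    c['R']=cv2.Rodrigues(np.array(c['rvec'],float))[0]; c['t']=np.array(c['tvec'],float); return c
def pix2w(c,u,v,z):
    a=np.array([(u-c['cx'])/c['f'],(v-c['cy'])/c['f']]); s=a.copy()
    for _ in range(50): s=a/(1+c['k1']*(s@s))
    d=c['R'].T@np.array([s[0],s[1],1]); o=-c['R'].T@c['t']
    return o+d*(z-o[2])/d[2]
def w2pix(c,p):
    q=c['R']@np.array(p,float)+c['t']; s=q[:2]/q[2]; s=s*(1+c['k1']*(s@s))
    return s*c['f']+[c['cx'],c['cy']]
def save(c,n): cv2.imwrite('pics/'+n,c['image'][:,:,::-1])
E
python3 - <<'E'
from h import *
import pickle
for n in ['scene','top','wrist']:
    c=cam(n); save(c,n+'0.png'); pickle.dump(c,open(n+'0.pkl','wb')); print(n,c['f'],c['k1'],-c['R'].T@c['t'])
print(r.state())
E
```

```text
scene 509.41223892494247 -0.05709357516447375 [ 1.19820625 -0.10605732  0.75982868]
top 472.1111941766085 0.05477721953108375 [ 0.52009257 -0.08748198  0.84448356]
wrist 336.2111361229251 0.00832685280949454 [ 0.24935733 -0.4948786   0.3726876 ]
{'time': 0.15, 'qpos': array([-7.84507852e+01,  1.87238241e+01, -1.10773367e+01,  6.02769425e+01,
       -1.38025115e-03,  8.23125503e+01]), 'qd': array([ 0.01260078, -0.09024074,  0.16470534,  0.03209845,  0.10298011,
       -0.14663711]), 'tau': array([ 4.58198974e-04, -4.43703997e+01,  2.62665796e+01,  1.04804139e-02,
       -3.29270952e-04, -1.10900123e-05]), 'position': array([ 0.18118879, -0.51907316,  0.40407827]), 'tcp_rot': array([-1.79990920e+02,  7.75859769e-02, -7.07633285e+01]), 'wrist_force': array([ 1.1542591 , -0.15439901,  0.1124147 ]), 'wrist_torque': array([ 0.04110682,  0.02206476, -0.01773613]), 'width': 0.0851734980389489}
```

View pics/top0.png

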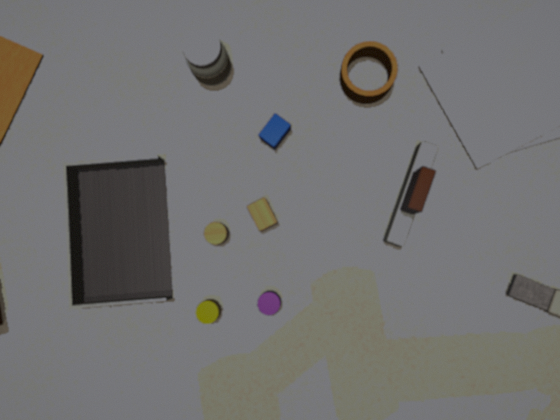

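View pics/scene0.png

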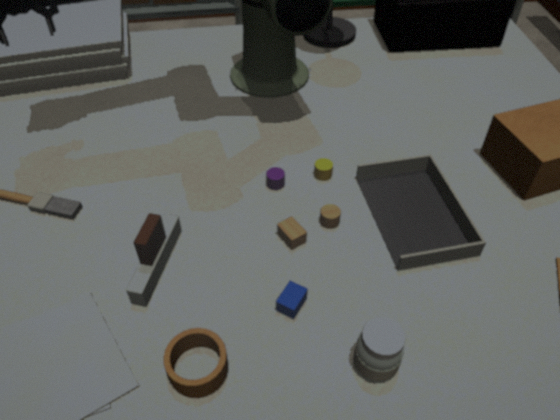

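```bash
python3 - <<'E'
import pickle; from h import *
c=pickle.load(open('top0.pkl','rb')); im=c['image'][:,:,::-1]
g=(255*(im/255.)**0.6).clip(0,255).astype(np.uint8)
a=cv2.resize(g[130:340,50:330],None,fx=2.8,fy=2.8,interpolation=cv2.INTER_CUBIC); cv2.imwrite('pics/c1.png',a)
a=cv2.resize(g[120:270,360:480],None,fx=4,fy=4,interpolation=cv2.INTER_CUBIC); cv2.imwrite('pics/c2.png',a)
P=lambda n,u,v,z: print(n,(pix2w(c,u,v,z)*1000).round(1))
P('stub',215,233,.032);P('block',263,212,.032);P('yellow',208,311,.032);P('purple',269,302,.032);P('blue',275,130,.03)
P('grip',420,178,.107)
E
```

```text
stub [539.9  66.3  32. ]
block [577.6 -16.2  32. ]
yellow [406.8  74.3  32. ]
purple [424.1 -29.7  32. ]
blue [721.9 -34.1  30. ]
grip [ 628.7 -265.7  107. ]
```

View pics/c1.png

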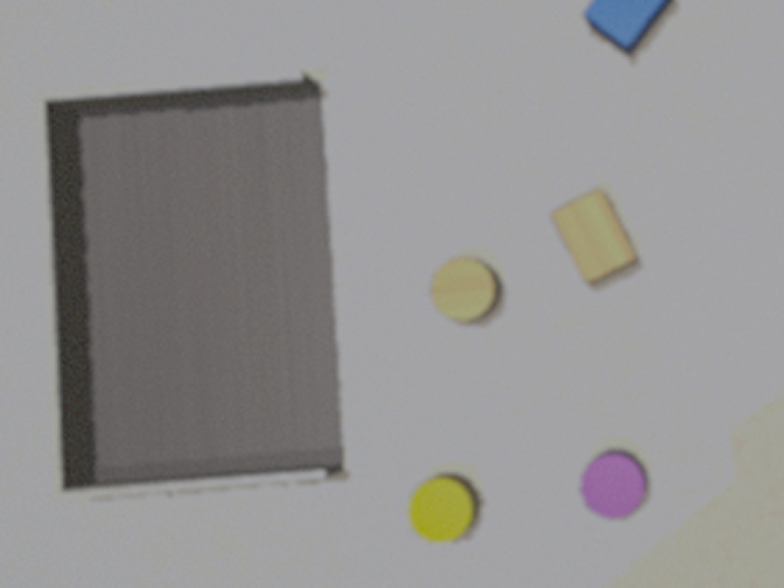

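View pics/c2.png

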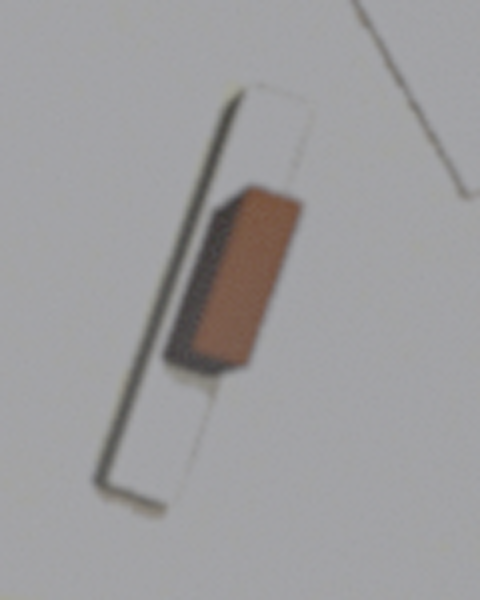

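```bash
python3 - <<'E'
import pickle; from h import *
c=pickle.load(open('top0.pkl','rb'))
def P(n,u,v,z,k=None):
    if k==1:u,v=50+u/2.8,130+v/2.8
    if k==2:u,v=360+u/4,120+v/4
    p=pix2w(c,u,v,z)*1000; print(n,p.round(1)); return p
P('stub',465,288,.032,1);
bl=[P('block',*q,.032,1) for q in [(553,215),(603,190),(635,259),(593,282)]]
print(np.mean(bl,0))
h=[P('hand',*q,.107,2) for q in [(250,187),(302,203),(247,366),(193,350)]]
m=np.mean(h,0);print(m, np.degrees(np.arctan2(*(h[0]-h[3])[1::-1])),np.degrees(np.arctan2(*(h[1]-h[2])[1::-1])))
e=[P('head',*q,.045,2) for q in [(243,88),(310,105),(165,512),(103,482)]]
print(np.mean(e,0),np.degrees(np.arctan2(*(e[0]-e[3])[1::-1])))
P('rim back top',48,100,.04,1);P('rim back bot',65,488,.04,1)
P('mouth top rim',320,78,.04,1);P('mouth bot rim',346,475,.04,1)
P('floor mouth top',320,97,0,1);P('floor mouth bot',342,459,0,1)
P('yel',442,509,.032,1)
E
```

```text
stub [540.2  64.4  32. ]
block [586.2  10.9  32. ]
block [602.2 -19.8  32. ]
block [559.8 -40.4  32. ]
block [545.2 -14.8  32. ]
[573.33448221 -16.01609004  32.        ]
hand [ 646.3 -269.5  107. ]
hand [ 640.2 -289.2  107. ]
hand [ 576.7 -268.3  107. ]
hand [ 582.6 -247.9  107. ]
[ 611.4080167  -268.70736762  107.        ] -18.75122861007665 -18.198598150708595
head [ 698.9 -281.8   45. ]
head [ 691.8 -309.4   45. ]
head [ 519.9 -249.8   45. ]
head [ 531.9 -224.3   45. ]
[ 610.6290697  -266.33784457   45.        ] -19.010683234147383
rim back top [652.4 325.   40. ]
rim back bot [415.2 302.3  40. ]
mouth top rim [668.6 156.6  40. ]
mouth bot rim [425.7 131.9  40. ]
floor mouth top [663.5 168.3   0. ]
floor mouth bot [431.  145.8   0. ]
yel [405.4  74.5  32. ]
```

apply_moves(
  plan=[
    {"offset": [-10, -50, 0], "twist": -10, "fingers": 85},
    {"offset": [-20, -100, 0], "twist": -20, "fingers": 85},
    {"offset": [-30, -150, 0], "twist": -30, "fingers": 85},
    {"offset": [-40, -200, 0], "twist": -40, "fingers": 85},
    {"offset": [-50, -250, 0], "twist": -50, "fingers": 85},
    {"offset": [-60, -300, 0], "twist": -60, "fingers": 85},
    {"offset": [-68, -345, 0], "twist": -70, "fingers": 85},
    {"offset": [-76, -390, 0], "twist": -80, "fingers": 85},
    {"offset": [-84, -425, 0], "twist": -90, "fingers": 85},
    {"offset": [-90, -460, 0], "twist": -100, "fingers": 85},
    {"offset": [-96, -489, 0], "twist": -110, "fingers": 85},
    {"offset": [-96, -489, 0], "twist": -120, "fingers": 85},
  ],
)

```text
time: 1.65
position: [0.6128, -0.2657, 0.4033]
tcp_rot: [-179.9, -0.1, 49.7]
wrist_force: [-0.2, -0.1, -0.3]
width: 0.0845
```

```bash
python3 - <<'E'
from h import *
c=cam('wrist'); save(c,'wrist1.png'); c=cam('scene'); save(c,'scene1.png')
s=r.state(); print(s['position'],s['tcp_rot'],s['qpos'].round(1))
E
```

```text
[ 0.61161818 -0.26674191  0.40354107] [-1.79874238e+02 -2.76324156e-02  4.92838861e+01] [-29.9  31.6   9.   67.5   0.1  10.8]
```

View pics/wrist1.png

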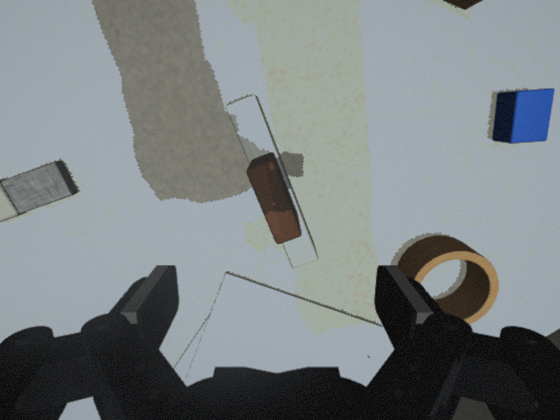

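apply_moves(
  plan=[
    {"offset": [0, 0, 40], "twist": -10, "fingers": 85},
    {"offset": [0, 0, 60], "twist": -20, "fingers": 85},
    {"offset": [0, 0, 60], "twist": -22, "fingers": 85},
    {"offset": [0, 0, 60], "twist": -22, "fingers": 85},
  ],
)

```text
time: 2.25
position: [0.6116, -0.267, 0.3445]
tcp_rot: [-180.0, -0.1, 71.1]
wrist_force: [-0.2, -0.3, -0.1]
width: 0.0854
```

```bash
python3 - <<'E'
from h import *
import pickle
c=cam('wrist'); save(c,'wrist2.png'); pickle.dump(c,open('w2.pkl','wb'))
s=r.state(); print(s['position'],s['tcp_rot'])
for z in (.107,): 
  for dx in(-35,35):
    for dy in (-12,12):
      a=np.radians(-18.7); p=np.array([.611,-.268])+np.array([np.cos(a)*dx-np.sin(a)*dy,np.sin(a)*dx+np.cos(a)*dy])/1000
      print(dx,dy,w2pix(c,[*p,z]).round(0))
E
```

```text
[ 0.61180247 -0.26706883  0.34495605] [ 1.79988911e+02 -5.14071177e-02  7.10999133e+01]
-35 -12 [254. 172.]
-35 12 [293. 172.]
35 -12 [256. 274.]
35 12 [292. 274.]
```

View pics/wrist2.png

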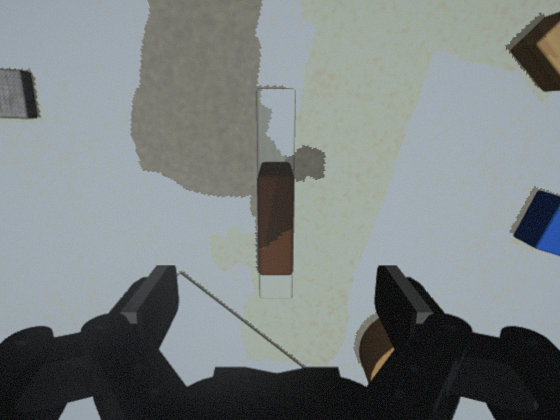

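apply_moves(
  plan=[
    {"offset": [-1, 0, 50], "twist": 0, "fingers": 85},
    {"offset": [-1, 0, 90], "twist": 0, "fingers": 85},
    {"offset": [-1, 0, 113], "twist": 0, "fingers": 85},
    {"offset": [-1, 0, 113], "twist": 0, "fingers": 60},
    {"offset": [-1, 0, 113], "twist": 0, "fingers": 20},
    {"offset": [-1, 0, 113], "twist": 0, "fingers": 15},
    {"offset": [-1, 0, 113], "twist": 0, "fingers": 15},
    {"offset": [-1, 0, 113], "twist": 0, "fingers": 15},
    {"offset": [-1, 0, 113], "twist": 0, "fingers": 15},
    {"offset": [-1, 0, 113], "twist": 0, "fingers": 15},
  ],
  squeeze=80,
)

```text
time: 3.55
position: [0.6123, -0.2681, 0.2339]
tcp_rot: [179.8, -0.0, 71.1]
wrist_force: [-1.1, 1.3, 6.7]
width: 0.0231
```

```bash
python3 - <<'E'
from h import *
c=cam('wrist'); save(c,'wrist3.png')
s=r.state(); print(s['position'],s['tcp_rot'],s['wrist_force'],s['width'])
E
```

```text
[ 0.61230823 -0.2681242   0.23389883] [ 1.79803489e+02 -3.51652062e-02  7.10997705e+01] [0.47261982 1.32471081 6.39785291] 0.023071735982355512
```

View pics/wrist3.png

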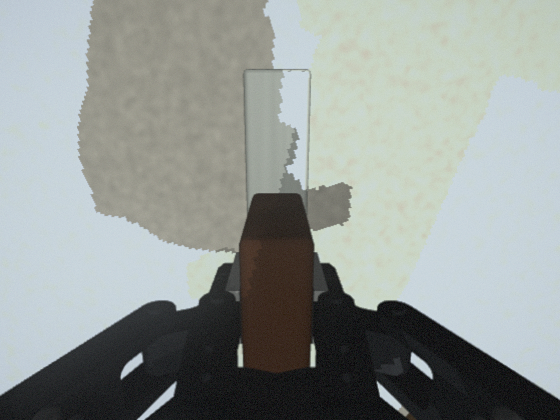

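apply_moves(
  plan=[
    {"offset": [0, 0, -5], "twist": 0, "fingers": 15},
    {"offset": [-2, -10, -5], "twist": -8, "fingers": 15},
    {"offset": [-4, -18, -5], "twist": -16, "fingers": 15},
    {"offset": [-5, -23, -5], "twist": -24.4, "fingers": 15},
    {"offset": [-5, -23, -5], "twist": -24.4, "fingers": 15},
    {"offset": [-5, -23, -5], "twist": -24.4, "fingers": 15},
  ],
)

```text
time: 4.35
position: [0.589, -0.2654, 0.2386]
tcp_rot: [179.8, 0.0, 95.4]
wrist_force: [-0.6, 0.6, -3.7]
width: 0.023
```

```bash
python3 - <<'E'
from h import *
c=cam('top'); cv2.imwrite('pics/top4.png',(255*(c['image'][:,:,::-1]/255.)**.6).astype(np.uint8));c=cam('scene'); save(c,'scene4.png')
s=r.state(); print(s['position'],s['tcp_rot'],s['wrist_force'],s['width'])
E
```

```text
[ 0.58909038 -0.26542786  0.23871376] [1.79810385e+02 4.96897178e-02 9.54309344e+01] [-0.18332851  0.04291999 -3.58856405] 0.023368285592361045
```

View pics/top4.png

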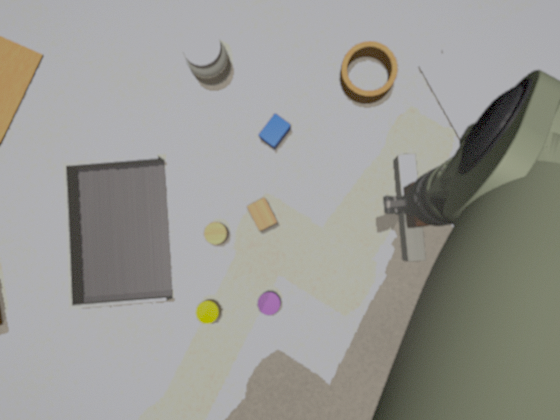

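View pics/scene4.png

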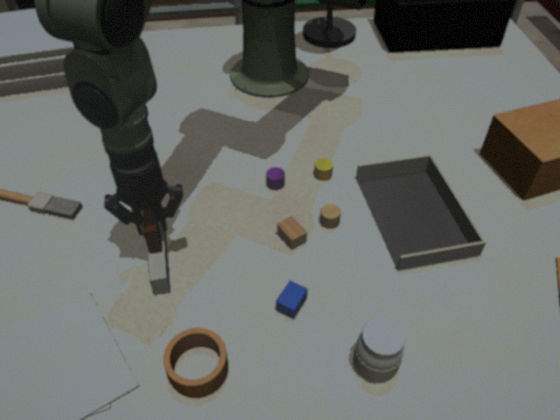

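apply_moves(
  plan=[
    {"offset": [40, 0, 3], "twist": 0, "fingers": 15},
    {"offset": [90, 0, 3], "twist": 0, "fingers": 15},
    {"offset": [130, 0, 3], "twist": 0, "fingers": 15},
    {"offset": [160, 0, 3], "twist": 0, "fingers": 15},
    {"offset": [180, 0, 3], "twist": 0, "fingers": 15},
    {"offset": [195, 0, 3], "twist": 0, "fingers": 15},
    {"offset": [210, 0, 3], "twist": 0, "fingers": 15},
    {"offset": [222, 0, 3], "twist": 0, "fingers": 15},
    {"offset": [234, 0, 3], "twist": 0, "fingers": 15},
    {"offset": [246, 0, 3], "twist": 0, "fingers": 15},
    {"offset": [258, 0, 3], "twist": 0, "fingers": 15},
    {"offset": [270, 0, 3], "twist": 0, "fingers": 15},
  ],
)

```text
time: 5.95
position: [0.5635, 0.0041, 0.2355]
tcp_rot: [179.8, 0.1, 95.4]
wrist_force: [1.5, 0.3, -4.4]
width: 0.023
```

```bash
python3 - <<'E'
from h import *
c=cam('top'); cv2.imwrite('pics/top5.png',(255*(c['image'][:,:,::-1]/255.)**.6).astype(np.uint8));c=cam('scene'); save(c,'scene5.png')
s=r.state(); print(s['position'],s['tcp_rot'],s['wrist_force'],s['width'])
E
```

```text
[0.56326889 0.00469569 0.23544033] [1.79827084e+02 1.11007314e-02 9.55289185e+01] [-0.70627707 -0.43848586 -3.78030635] 0.023050877161387227
```

View pics/top5.png

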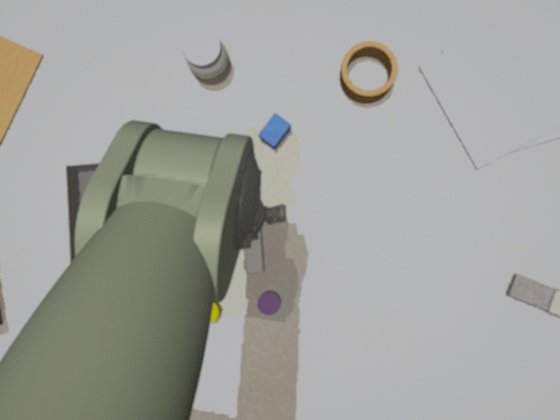

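View pics/scene5.png

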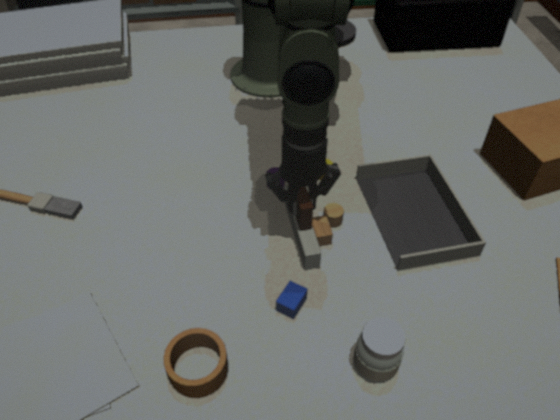

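apply_moves(
  plan=[
    {"offset": [12, 0, 0], "twist": 0, "fingers": 15},
    {"offset": [24, 0, 0], "twist": 0, "fingers": 15},
    {"offset": [36, 0, 0], "twist": 0, "fingers": 15},
    {"offset": [48, 0, 0], "twist": 0, "fingers": 15},
    {"offset": [60, 0, 0], "twist": 0, "fingers": 15},
    {"offset": [72, 0, 0], "twist": 0, "fingers": 15},
    {"offset": [84, 0, 0], "twist": 0, "fingers": 15},
    {"offset": [90, 0, 0], "twist": 0, "fingers": 15},
  ],
)

```text
time: 7.05
position: [0.5545, 0.0951, 0.2354]
tcp_rot: [179.8, 0.0, 95.6]
wrist_force: [0.5, -0.4, -3.3]
width: 0.0232
```

```bash
python3 - <<'E'
from h import *
c=cam('scene'); g=(255*(c['image'][:,:,::-1]/255.)**.6).astype(np.uint8)
cv2.imwrite('pics/scene6.png',cv2.resize(g[130:320,240:500],None,fx=3,fy=3))
c=cam('wrist'); save(c,'wrist6.png')
s=r.state(); print(s['position'],s['tcp_rot'],s['wrist_force'],s['width'])
E
```

```text
[0.55446182 0.09500823 0.23538168] [ 1.79834082e+02 -1.14070966e-02  9.55855595e+01] [ 0.31044623 -0.12129139 -4.38484773] 0.023324878694493113
```

View pics/scene6.png

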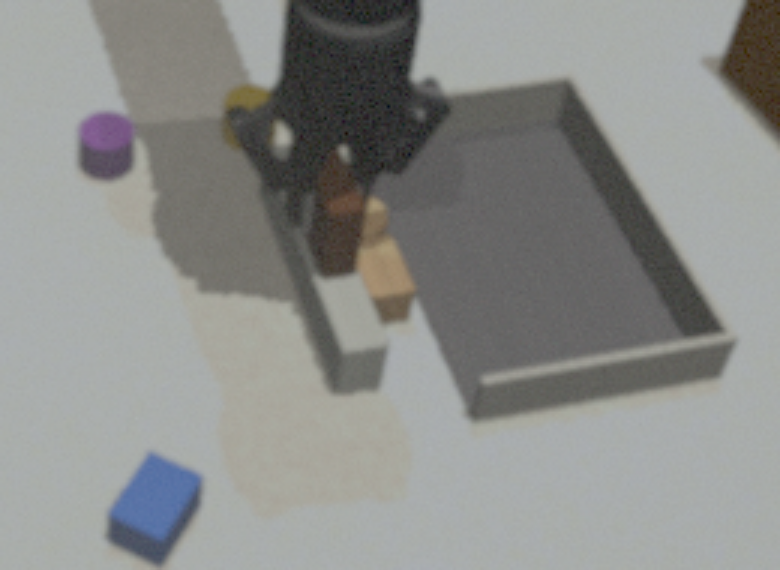

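View pics/wrist6.png

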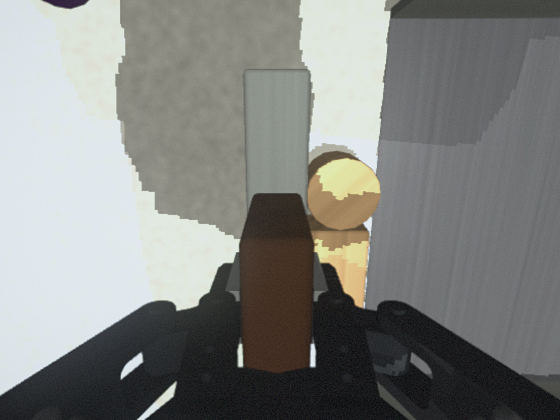

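apply_moves(
  plan=[
    {"offset": [12, 0, 0], "twist": 0, "fingers": 15},
    {"offset": [24, 0, 0], "twist": 0, "fingers": 15},
    {"offset": [36, 0, 0], "twist": 0, "fingers": 15},
    {"offset": [48, 0, 0], "twist": 0, "fingers": 15},
    {"offset": [60, 0, 0], "twist": 0, "fingers": 15},
    {"offset": [70, 0, 0], "twist": 0, "fingers": 15},
    {"offset": [78, 0, 0], "twist": 0, "fingers": 15},
    {"offset": [82, 0, 0], "twist": 0, "fingers": 15},
    {"offset": [82, 0, 0], "twist": 0, "fingers": 15},
  ],
)

```text
time: 8.28
position: [0.5464, 0.1769, 0.2354]
tcp_rot: [179.8, -0.0, 95.6]
wrist_force: [-0.2, -0.6, -2.3]
width: 0.0234
```

```bash
python3 - <<'E'
from h import *
c=cam('scene'); g=(255*(c['image'][:,:,::-1]/255.)**.6).astype(np.uint8)
cv2.imwrite('pics/scene7.png',cv2.resize(g[130:320,240:500],None,fx=3,fy=3))
c=cam('wrist'); save(c,'wrist7.png')
s=r.state(); print(s['position'],s['tcp_rot'],s['wrist_force'],s['width'])
E
```

```text
[0.54650255 0.17646861 0.23537552] [ 1.79836681e+02 -1.05582952e-02  9.55691466e+01] [-0.13068054 -0.83902353 -3.4565494 ] 0.023016947559549777
```

View pics/scene7.png

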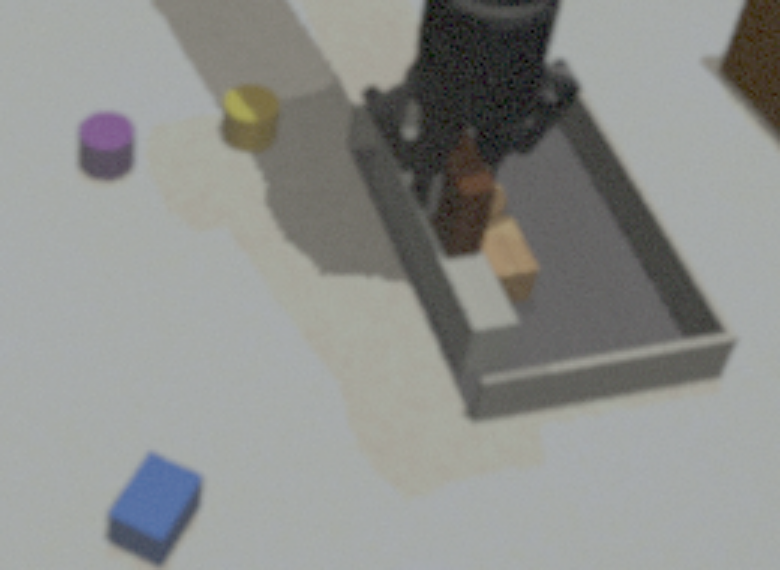

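View pics/wrist7.png

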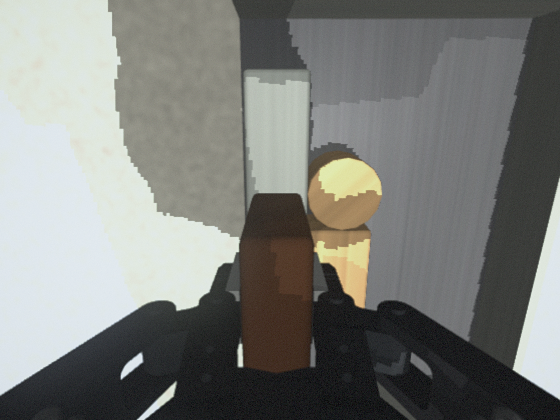

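apply_moves(
  plan=[
    {"offset": [12, 0, 0], "twist": 0, "fingers": 15},
    {"offset": [22, 0, 0], "twist": 0, "fingers": 15},
    {"offset": [25, 0, 0], "twist": 0, "fingers": 15},
    {"offset": [25, 0, 0], "twist": 0, "fingers": 15},
    {"offset": [10, 0, 0], "twist": 0, "fingers": 15},
    {"offset": [-20, 0, 0], "twist": 0, "fingers": 15},
    {"offset": [-55, 0, 0], "twist": 0, "fingers": 15},
    {"offset": [-90, 0, 0], "twist": 0, "fingers": 15},
    {"offset": [-120, 0, 0], "twist": 0, "fingers": 15},
    {"offset": [-135, 0, 0], "twist": 0, "fingers": 15},
    {"offset": [-140, 0, 0], "twist": 0, "fingers": 15},
    {"offset": [-140, 0, 0], "twist": 0, "fingers": 15},
  ],
)

```text
time: 9.88
position: [0.56, 0.0373, 0.2353]
tcp_rot: [179.8, -0.0, 95.6]
wrist_force: [-0.7, -0.5, -3.9]
width: 0.023
```

apply_moves(
  plan=[
    {"offset": [0, 0, 1], "twist": 0, "fingers": 15},
    {"offset": [0, 0, 1.5], "twist": 0, "fingers": 15},
    {"offset": [0, 0, 1.5], "twist": 0, "fingers": 15},
  ],
)

```text
time: 10.25
position: [0.56, 0.0379, 0.2339]
tcp_rot: [179.8, -0.1, 95.6]
wrist_force: [-0.9, -0.1, -2.4]
width: 0.0232
```

```bash
python3 - <<'E'
from h import *
c=cam('scene'); g=(255*(c['image'][:,:,::-1]/255.)**.6).astype(np.uint8)
cv2.imwrite('pics/scene8.png',cv2.resize(g[130:320,240:500],None,fx=3,fy=3))
s=r.state(); print(s['position'],s['tcp_rot'],s['wrist_force'],s['width'])
E
```

```text
[0.56003605 0.03782526 0.23390054] [ 1.79828055e+02 -5.84923822e-02  9.56196188e+01] [-0.87552802  0.85886918 -2.62020444] 0.022978831885808407
```

View pics/scene8.png

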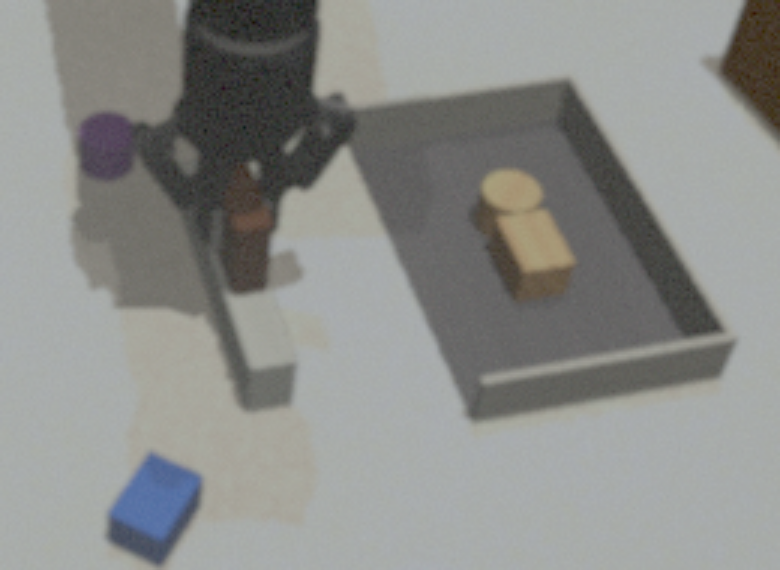

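apply_moves(
  plan=[
    {"offset": [0, 0, 0.6], "twist": 0, "fingers": 15},
    {"offset": [0, 0, 1], "twist": 0, "fingers": 15},
    {"offset": [0, 0, 1], "twist": 0, "fingers": 15},
  ],
)

```text
time: 10.68
position: [0.56, 0.0379, 0.2339]
tcp_rot: [179.8, -0.0, 95.6]
wrist_force: [-3.4, 0.4, 6.8]
width: 0.0231
```

apply_moves(
  plan=[
    {"offset": [0, 0, 0], "twist": 0, "fingers": 30},
    {"offset": [0, 0, 0], "twist": 0, "fingers": 45},
    {"offset": [0, 0, 0], "twist": 0, "fingers": 70},
    {"offset": [0, 0, 0], "twist": 0, "fingers": 80},
    {"offset": [0, 0, -15], "twist": 0, "fingers": 80},
    {"offset": [0, 0, -50], "twist": 0, "fingers": 80},
    {"offset": [0, 0, -100], "twist": 0, "fingers": 80},
    {"offset": [0, 0, -130], "twist": 0, "fingers": 80},
  ],
)

```text
time: 11.68
position: [0.56, 0.0377, 0.3676]
tcp_rot: [179.6, -0.0, 95.6]
wrist_force: [-0.3, -0.6, 0.1]
width: 0.0798
```

apply_moves(
  plan=[
    {"offset": [-50, 0, 0], "twist": 0, "fingers": 80},
    {"offset": [-100, 0, 0], "twist": 0, "fingers": 80},
    {"offset": [-150, 0, 0], "twist": 0, "fingers": 80},
    {"offset": [-200, 0, 0], "twist": 0, "fingers": 80},
    {"offset": [-250, 0, 0], "twist": 0, "fingers": 80},
    {"offset": [-290, 0, 0], "twist": 0, "fingers": 80},
    {"offset": [-310, 0, 0], "twist": 0, "fingers": 80},
    {"offset": [-310, 0, 0], "twist": 0, "fingers": 80},
  ],
)

```text
time: 12.68
position: [0.5903, -0.2715, 0.3677]
tcp_rot: [179.6, -0.0, 95.5]
wrist_force: [0.9, 0.3, -0.1]
width: 0.0801
```

```bash
python3 - <<'E'
from h import *
import pickle
c=cam('top'); pickle.dump(c,open('t9.pkl','wb')); cv2.imwrite('pics/top9.png',(255*(c['image'][:,:,::-1]/255.)**.6).astype(np.uint8));c=cam('scene'); save(c,'scene9.png')
s=r.state(); print(s['time'],s['position'],s['wrist_force'],s['width'])
E
```

```text
12.775 [ 0.59033647 -0.26957608  0.36763783] [ 0.05168903 -0.31885266  0.62723919] 0.08041536010349619
```

View pics/top9.png

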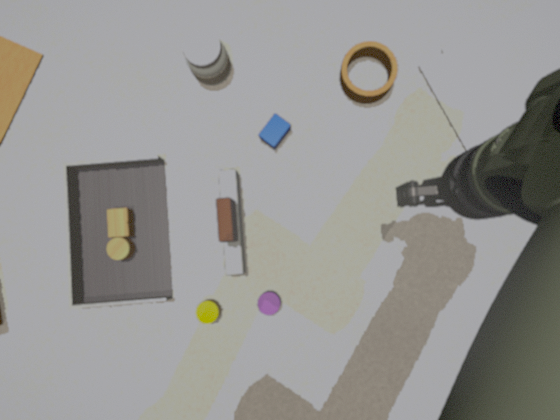

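View pics/scene9.png

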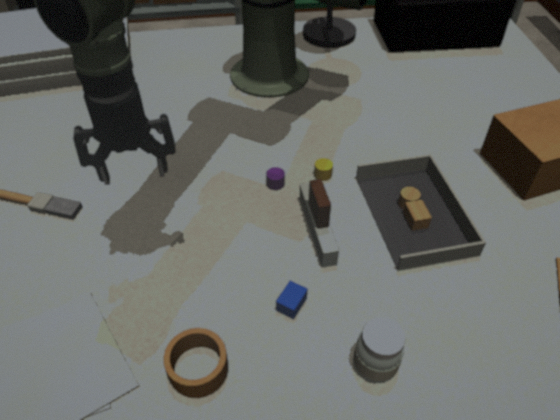

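The top view shows the block at (118,222) and the stub at (119,249), both well inside the tray. The rake stands upright at (230,222), clear of the mouth at column 168. The yellow, purple and blue pieces have not moved, and the arm is clear.

```bash
python3 - <<'E'
from h import *
print(sign_off())
E
```

```text
the job is handed in; nothing more can be done
None
```

The job is handed in: both offcuts are inside the catch tray, and the rake stands upright on the desk outside it. I gripped the rake by its handle and turned it square to the tray. I then swept the block and stub in with the bar alone, drew the rake back, set it down and released it.

- **Offcuts:** The last top and scene pictures show both lying about 55 mm past the mouth, clear of the walls.
- **Rake:** It stands about 95 mm in front of the mouth.
- **Other pieces:** The yellow, purple and blue pieces are where they started.
- **Limits:** The arm was away from everything at about 12.8 s. The highest wrist force I read was about 8 N.
- **Disagreement:** My two estimates of the mouth position, from the wall rims and from the floor edge, differed by about 12 mm. This is small against the offcuts' clearance inside the mouth.

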